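Screw the lid onto the leaning storage jar

ROBOT

A 7-joint arm with a two-finger parallel gripper is mounted at the origin on a cart in front of the work surface, level with it; the furniture and walls round the work are solid. World frame = base frame: x ahead of the robot, y to its left, z up, the work surface at z = 0. Lengths are in mm, angles in rad, forces in N, time in s.
With the tool pointing down it reaches from about 400 to 875 mm from the base axis. Payload 4.4 kg.
Tool frame: the origin (TCP) lies at the very end of the fingers, on their centre line; the grasp point (between the pads) lies 19 mm behind it; z points along the fingers, x is the direction in which the jaws open and shut, and the axes are right-handed (so a half turn about z gives the same grasp; the last joint's range is limited). The gripper opens to 85 mm and grips with 20 to 120 N. Pads are 22 mm wide; open, the fingers measure 114 mm over their backs; the gripper's body (76 mm by 85 mm) begins 54 mm behind the grasp point. The pads swing forward as they close: fully open they stand 13 mm farther back than shut.
Start: joints at [1.14, 0.628, 0.038, 1.517, -0.027, 0.996, -0.02], TCP at [231.924, -607.231, 231.313] pointing down, gripper open.
Joint ranges: [-3.06, 3.06], [-0.37, 2.12], [-1.25, 1.32], [0.18, 2.47], [-1.1, 4.24], [0.23, 1.98], [-2.94, 2.94]. Speed limits (rad/s): [2.57, 2.57, 3.14, 3.14, 3.14, 3.14, 3.14].

INTERFACE

Orientations are given as [roll, pitch, yaw] about the fixed x, y, z axes, in that order (R = Rz(yaw) Ry(pitch) Rx(roll)).
In Python, from cell import ctrl gives the robot as it stands.
- The arm moves only by the shell command python3 -m creep 'ROWS'. ROWS is text: rows parted by semicolons, each of 7 numbers parted by spaces: the shift along the tool's x, y, z in units of 40 mm (1.0 is 40 mm), then the turn, a rotation vector about the tool's x, y, z in degrees, then the closure, from 0 (fully open) to 1 (shut). In form: x y z rx ry rz grip; .... A call has 1 to 10 rows; each row is the pose to reach, as a shift and turn from the pose commanded when the call began, along the tool's axes at that moment; what a row does not reach only later rows make up. A row lasts 1/12 s, in which the tool goes at most 41.7 mm and 7.16 degrees, less where a joint would pass 70% of its speed; a pose out of reach is approached as far as the arm can. A call with a gripper value outside its range is refused whole. The fingers move at their own pace and stop on an object; the grip force is fixed at half the most. Time passes only in rows, so rows that repeat a pose let the fingers close. It gives the time, the measured TCP pose, the force and the opening at its end, in the units of the state.
- ctrl.read_state(): the state, without advancing time (a new reading comes with each control period).
- ctrl.get_image(name): name is "side" or "top" or "wrist"; returns a dict with "img" (480x640x3 uint8, red, green, blue), "vfov" (degrees; the focal length in pixels is half the picture's height over the tangent of half this angle, whatever the lens; pixels are square), "cx", "cy" (the principal point, pixels), "T" (4x4, takes a point from camera to world coordinates); the wrist camera has in their place "tool_from_camera" (4x4, takes a point from camera to tool coordinates, whose origin is the TCP and whose axes are the tool frame's). Camera axes: x right, y up, looking along -z (the intrinsics and any distortion apply to the point x, -y, -z); pixel columns grow to the right and rows downward; lengths in mm; the calibration is good to about 2 mm. A picture is of the moment at which its call begins: read the wrist's pose just before it. There is no depth.
- ctrl.finish_job(): hands the job in, once; it reports no verdict.
Trained networks look in the newest picture that a camera, given by its name, has taken for a name from the list of things; names that differ only in an ending like _2 or _b are one class to them, and where a whole thing is asked for, a point or a joint stands for the part that bears it (a point fixed in the world has none). Each returns a list of dicts, best first, with "score" (0 to 1); they miss things now and then, are a little off and sometimes report something else, mostly with a low value. They report only what shows in the picture. A call takes as long as a camera call.
- ctrl.boxes_of(camera, thing): "rect" ([left, top, right, bottom] in pixels, round what is visible of it).
- ctrl.cut_out(camera, thing): "pixels" (480x640 bool, what is visible of it) and "rect" ([left, top, right, bottom] in pixels, round what is visible of it).
The state is a dict: "clock": time; "qpos": joint angles; "qd": joint speeds; "tau": joint torques, N m; "eef_pos": TCP position; "tool_rot": TCP orientation; "force": force on the tool from outside, world axes, zero at the start; "torque": the same for the moment, N m; "width": finger opening in mm.
Only numpy, scipy, OpenCV 4.12 (cv2) and the standard library are available. Lean on these libraries where they do the work, as an engineer would, in place of code of your own. Each camera call takes 0.05 s, during which the arm holds its last target.

TASK

Close the open storage jar that leans in its steel stand: pick the loose black lid up off the table by its grip bar, set it level on the tilted neck, turn it back if need be until it drops into the thread, then screw it clockwise until it sits fully down on the rim like the lid of the other jar. Leave it screwed on, and do not disturb the tumbler, the ramekin or the brush.

Things in the scene. Friction and masses are not known exactly. Their poses are not given: they have to be found in the camera images.
- lid: Loose black plastic screw lid, about 0.12 kg, lying right way up. Origin: on its axis at the lower edge of the skirt; z up its axis, x along the grip bar. Ribbed skirt 87 mm outside, 81 mm inside diameter, 22 mm deep; disc top 26 mm above the origin. On the disc a straight grip bar 64 mm long (x), 20 mm wide (y), up to 60 mm above the origin.
- lid_seal (a point): Point on the lid's axis on the inner face of its disc, 22 mm above the lid's origin (lid axes). It comes to the jar's rim centre when the lid is screwed home.
- lid_grip (a point): Point on the lid's axis inside the grip bar, 50 mm above the lid's origin, 24 mm above the disc: where to grip, with the fingers closing along the lid's y.
- lid_lugs (a point): Point on the lid's axis at the middle height of its four inward lugs, 2.75 mm above the lid's origin. Each lug is 15 degrees wide and 4.5 mm high; they stand on the lid's +x, +y, -x and -y sides at the lower edge of the skirt and leave a clear circle of 69 mm diameter.
- jar_mouth (a point): Centre of the rim of the open jar: white plastic, body 90 mm diameter, 130 mm long, strapped firmly in a steel stand (it does not turn) so that it leans 30 degrees from vertical to the front of the stand. z: the jar's axis, up out of the mouth; y: level; the axes do not turn with the thread. Neck 66 mm diameter, 4 mm chamfer at the rim, crest of the thread 78 mm.
- thread_top (a point): On the jar's axis 6 mm below the rim, level with the thread tops. Four-start right-hand thread: the starts are gaps 31 degrees wide, 90 degrees apart; where round the neck differs each time and is not reported. A lid set on elsewhere rests on the thread tops, lid_seal 15.5 mm above jar_mouth, or on four 5 mm teeth (20.5 mm); the teeth stop it clockwise, so turn it back.
- thread_floor (a point): On the jar's axis 16 mm below the rim. Turned back (anticlockwise seen from above the lid) less than 90 degrees, the lid falls 10 mm into the gaps: lid_seal 5.5 mm above jar_mouth. Then 50 to 70 degrees clockwise brings it onto the rim (lid_seal 0 to 1 mm above) and to a hard stop. Press 5 to 10 N along the axis meanwhile. Let go at any time, it stays on the neck.
- open_stand: The fixed steel stand of the open jar; foot plate 160 x 112 mm, origin on the table under it, 22 mm in front of the plate's centre; the jar leans along its -x. The rim centre is 20 mm in front (-x) of the origin and 149 mm above the table.
- closed_stand: An identical fixed stand with an identical jar that is already closed; same origin. With its lid it reaches 205 mm above the table. Which of the two stands is on the left differs.
- tumbler_1: Clear plastic tumbler, 66 mm diameter, 99 mm tall, standing loose; origin at the centre of its base. Not to be disturbed.
- ramekin_4: White ramekin with dip, 65 mm diameter, 37 mm tall, standing loose; origin at the centre of its base. Not to be disturbed.
- pastry_brush: Pastry brush, 196 mm long along its y, 37 mm wide, 23 mm high, lying loose near the front edge; origin under its middle. Not to be disturbed.

How it is judged (in metres and radians):
At the end, for the whole second after the job is handed in: The lid is screwed down on the open jar: its inner face within 2.2 mm of the rim, centred to 5 mm, level with the neck to 0.06 rad, at rest and let go (z of lid_seal in the frame of jar_mouth between -0.003 and 0.0022 m and distance between lid_seal and jar_mouth below 0.005 m and angle between the z axis of lid and the z axis of jar_mouth, either way round below 0.06 rad and linear speed of lid below 0.01 m/s); the robot touches nothing.
It fails at once if the tumbler is pushed more than 30 mm or tipped (distance of tumbler_1 from where it was at the start of the episode above 0.03 m or angle between tumbler_1's own z axis and vertical above 0.5 rad).
It fails at once if the ramekin is pushed more than 30 mm (distance of ramekin_4 from where it was at the start of the episode above 0.03 m).
It fails at once if the brush is pushed more than 30 mm (distance of pastry_brush from where it was at the start of the episode above 0.03 m).
It also fails if it takes over 51 s, if anything falls off the work surface, if the arm or the gripper's body presses on something with over 40 N, if the wrist force passes 120 N, or if a joint passes its speed limit or range.

## Working session

There is one attempt and no reset: what is moved stays moved. The work goes in short steps, Python scripts to look and compute and a shell command to move; the robot and the scene stay as the last step left them, time stands still between calls to the robot, and variables do not carry over. Pictures are saved under pics/ and viewed, and the job is handed in when it is done.

```bash
ls; mkdir -p pics; python3 - <<'E'
from cell import ctrl
import cv2,numpy as np
s=ctrl.read_state();print(s)
for n in ["side","top","wrist"]:
    d=ctrl.get_image(n);cv2.imwrite(f"pics/{n}0.png",d["img"][:,:,::-1])
    print(n,{k:(np.round(v,3).tolist() if k!="img" else 0) for k,v in d.items()})
E
```

```text
pics
{'clock': 0.0, 'qpos': array([ 1.14020942,  0.62933564,  0.0384543 ,  1.51835721, -0.02698091,
        0.99627701, -0.02002166]), 'qd': array([-0.00060501,  0.00086645, -0.00101068, -0.00145443,  0.00095047,
       -0.00047689, -0.00254869]), 'tau': array([ 6.64073086e-04, -5.63387024e+01,  1.22672796e+00, -1.93443489e+01,
        1.11374364e-02,  1.03176810e-02, -1.84004040e-05]), 'eef_pos': array([ 231.68533989, -606.65361424,  230.3995572 ]), 'tool_rot': array([ 3.14154570e+00,  1.85827151e-03, -1.20603048e+00]), 'force': array([-0.24846002, -1.37193929, -0.16044936]), 'torque': array([ 0.00784641, -0.0329306 , -0.04554674]), 'width': 85.66286816062677}
side {'img': 0, 'vfov': 54.044, 'cx': 321.712, 'cy': 243.757, 'T': [[0.999, 0.039, -0.033, 486.154], [-0.047, 0.406, -0.912, -845.355], [-0.022, 0.913, 0.408, 472.963], [0.0, 0.0, 0.0, 1.0]]}
top {'img': 0, 'vfov': 56.337, 'cx': 311.762, 'cy': 241.467, 'T': [[0.019, 0.992, -0.128, 406.766], [-0.999, 0.022, 0.023, -74.202], [0.026, 0.127, 0.992, 952.834], [0.0, 0.0, 0.0, 1.0]]}
wrist {'img': 0, 'vfov': 65.809, 'cx': 324.226, 'cy': 240.435, 'tool_from_camera': [[1.0, 0.0, 0.001, 1.41], [0.001, -0.946, -0.324, -83.853], [0.001, 0.324, -0.946, -142.969], [0.0, 0.0, 0.0, 1.0]]}
```

View pics/side0.png

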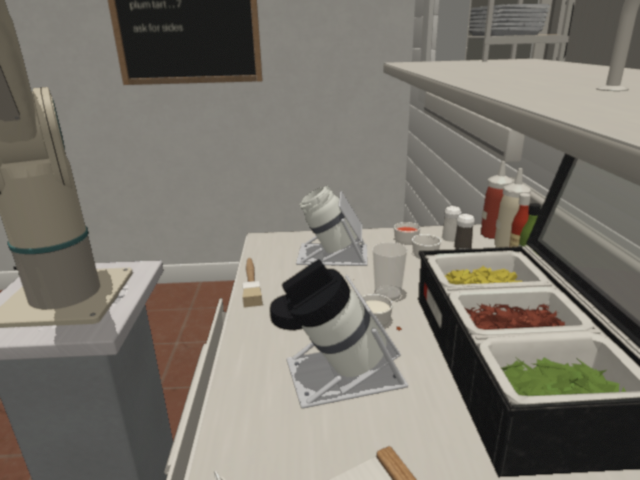

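View pics/top0.png

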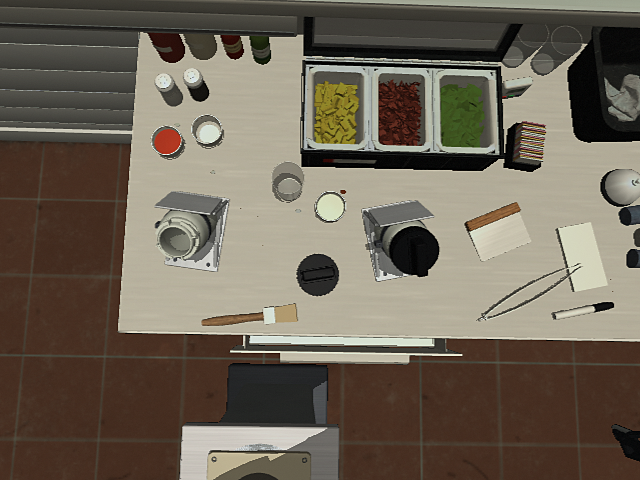

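View pics/wrist0.png

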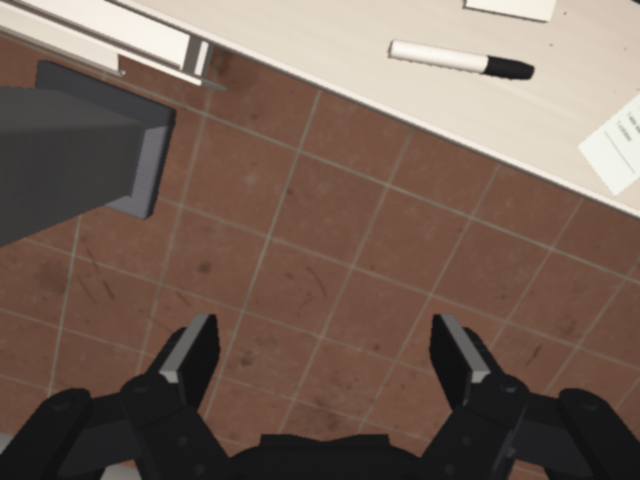

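Top view: open jar with mouth near (180,240), lid at (318,273) with its bar nearly along the image rows, closed jar at (410,245), tumbler (288,182), ramekin (330,207), brush (250,316). The side view shows the open jar's neck near (322,205). The lid is mostly hidden there, behind the closed jar at (290,310).

```bash
cat > h.py <<'E'
import numpy as np, cv2
from scipy.spatial.transform import Rotation as Ro
from cell import ctrl
def toolT(s):
    T=np.eye(4);T[:3,:3]=Ro.from_euler('xyz',s["tool_rot"]).as_matrix();T[:3,3]=s["eef_pos"];return T
def grab(n,save=None):
    s=ctrl.read_state();d=ctrl.get_image(n)
    T=d["T"] if n!="wrist" else toolT(s)@d["tool_from_camera"]
    f=240/np.tan(np.radians(d["vfov"]/2))
    if save: cv2.imwrite(save,d["img"][:,:,::-1])
    return dict(img=d["img"],T=np.array(T),f=f,cx=d["cx"],cy=d["cy"],s=s)
def ray(c,u,v):
    d=np.array([(u-c["cx"])/c["f"],-(v-c["cy"])/c["f"],-1.]);d=c["T"][:3,:3]@d
    return c["T"][:3,3],d/np.linalg.norm(d)
def atz(c,u,v,z):
    o,d=ray(c,u,v);return o+d*(z-o[2])/d[2]
def proj(c,P):
    P=np.atleast_2d(P);q=(P-c["T"][:3,3])@c["T"][:3,:3]
    return np.c_[c["cx"]+c["f"]*q[:,0]/-q[:,2],c["cy"]-c["f"]*q[:,1]/-q[:,2]]
def tri(*rs):
    A=np.zeros((3,3));b=np.zeros(3)
    for o,d in rs:
        M=np.eye(3)-np.outer(d,d);A+=M;b+=M@o
    p=np.linalg.solve(A,b);return p,[np.linalg.norm((np.eye(3)-np.outer(d,d))@(p-o)) for o,d in rs]
E
python3 - <<'E'
from h import *
for n in ["top","side"]:
    c=grab(n)
    for t in ["lid","open_stand","closed_stand","tumbler_1","ramekin_4","pastry_brush","jar_mouth"]:
        try:r=ctrl.cut_out(n,t)
        except Exception as e: print(t,e);continue
        for x in r[:2]:
            ys,xs=np.nonzero(x["pixels"]);print(n,t,round(x["score"],2),np.round(x["rect"]).tolist(),len(xs),xs.mean().round(1),ys.mean().round(1), atz(c,xs.mean(),ys.mean(),0).round(0) if n=="top" else "")
c=grab("top")
print(atz(c,318,272,50),atz(c,180,240,149))
im=cv2.resize(c["img"][180:340,130:340],None,fx=3.8,fy=3.75,interpolation=cv2.INTER_CUBIC);cv2.imwrite("pics/t1.png",im[:,:,::-1])
c=grab("side")
im=cv2.resize(c["img"][170:290,270:430],None,fx=5,fy=5,interpolation=cv2.INTER_CUBIC);cv2.imwrite("pics/s1.png",im[:,:,::-1])
E
```

```text
top open_stand 0.73 [157.0, 187.0, 231.0, 268.0] 4738 191.5 229.7 [549. 161.   0.]
top closed_stand 0.7 [361.0, 200.0, 440.0, 281.0] 4648 399.3 240.0 [ 537. -285.    0.]
top tumbler_1 0.68 [272.0, 161.0, 304.0, 201.0] 1044 287.6 179.9 [664. -41.  -0.]
top ramekin_4 0.94 [313.0, 191.0, 346.0, 220.0] 775 329.8 205.8 [ 608. -134.    0.]
top pastry_brush 0.83 [202.0, 304.0, 297.0, 323.0] 1007 258.4 316.3 [369.  12.   0.]
top jar_mouth 0.81 [155.0, 191.0, 222.0, 259.0] 3551 186.8 223.8 [562. 172.   0.]
side lid 0.93 [269.0, 294.0, 304.0, 332.0] 678 281.8 314.1 
side lid 0.27 [372.0, 243.0, 407.0, 300.0] 1689 388.1 269.1 
side open_stand 0.7 [299.0, 185.0, 364.0, 264.0] 4068 331.6 230.3 
side closed_stand 0.86 [282.0, 257.0, 410.0, 405.0] 11619 337.4 339.9 
side closed_stand 0.37 [299.0, 187.0, 360.0, 258.0] 2721 330.7 220.0 
side tumbler_1 0.75 [375.0, 241.0, 411.0, 301.0] 1671 388.6 268.5 
side ramekin_4 0.91 [362.0, 293.0, 394.0, 326.0] 567 379.5 306.3 
side ramekin_4 0.62 [242.0, 260.0, 265.0, 308.0] 649 251.3 286.7 
side pastry_brush 0.8 [246.0, 259.0, 263.0, 303.0] 631 251.2 287.0 
side jar_mouth 0.8 [298.0, 188.0, 361.0, 258.0] 2740 330.4 219.8 
side jar_mouth 0.68 [363.0, 293.0, 392.0, 327.0] 565 379.6 306.7 
[ 461.31803576 -109.11428686   50.        ] [507.70319118 143.63408961 149.        ]
```

View pics/t1.png

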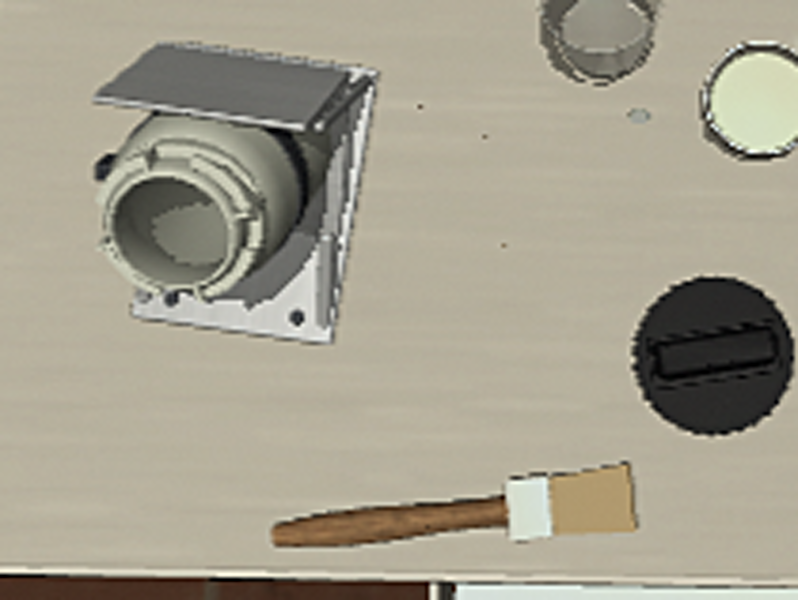

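View pics/s1.png

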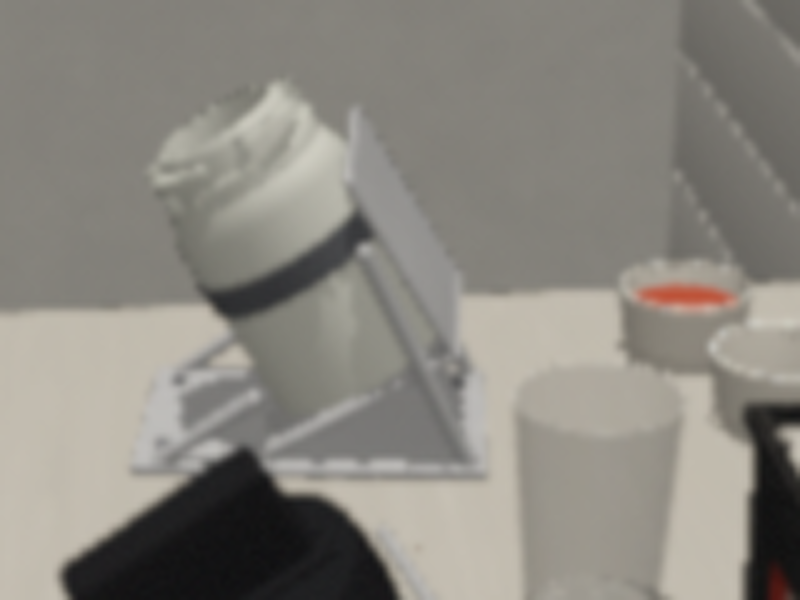

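```bash
cat >> h.py <<'E'
def goal(p,R,s=None):
    """shift (units of 40mm) and rotvec deg, in current tool axes"""
    s=s or ctrl.read_state();T=toolT(s)
    d=T[:3,:3].T@(np.array(p)-T[:3,3])/40
    rv=np.degrees(Ro.from_matrix(T[:3,:3].T@R).as_rotvec())
    print("shift",d.round(3),"rot",rv.round(2),"rows",np.ceil(max(np.linalg.norm(d)*40/41.7,np.linalg.norm(rv)/7.16)))
def down(yaw): return Ro.from_euler('xyz',[np.pi,0,yaw]).as_matrix()
E
python3 - <<'E'
from h import *
goal([455,-60,320],down(.17))
E
```

```text
shift [-10.791 -10.09   -2.217] rot [ -0.     0.   -78.84] rows 15.0
```

```bash
python3 -m creep '0 0 -2.2 0 0 0 0; 0 0 -2.2 0 0 0 0; -10.8 -10.1 -2.2 0 0 -78.8 0; -10.8 -10.1 -2.2 0 0 -78.8 0; -10.8 -10.1 -2.2 0 0 -78.8 0; -10.8 -10.1 -2.2 0 0 -78.8 0; -10.8 -10.1 -2.2 0 0 -78.8 0; -10.8 -10.1 -2.2 0 0 -78.8 0; -10.8 -10.1 -2.2 0 0 -78.8 0; -10.8 -10.1 -2.2 0 0 -78.8 0'; python3 - <<'E'
from h import *
goal([455,-60,320],down(.17))
E
```

```text
clock: 1.88
eef_pos: [358.1, -296.7, 317.7]
tool_rot: [3.141, -0.001, -0.2]
force: [0.8, -0.2, 0.2]
width: 85.5
shift [ 1.198 -6.282 -0.062] rot [  0.05  -0.03 -21.21] rows 7.0
```

```bash
python3 -m creep '1.2 -6.3 0 0 0 -21.2 0; 1.2 -6.3 0 0 0 -21.2 0; 1.2 -6.3 0 0 0 -21.2 0; 1.2 -6.3 0 0 0 -21.2 0; 1.2 -6.3 0 0 0 -21.2 0; 1.2 -6.3 0 0 0 -21.2 0; 1.2 -6.3 0 0 0 -21.2 0; 1.2 -6.3 0 0 0 -21.2 0; 1.2 -6.3 0 0 0 -21.2 0'; python3 - <<'E'
from h import *
c=grab("wrist","pics/w1.png"); print(c["s"]["eef_pos"],c["s"]["tool_rot"],c["s"]["qpos"].round(2))
r=ctrl.cut_out("wrist","lid")
for x in r[:2]:
    ys,xs=np.nonzero(x["pixels"]);print(x["score"],x["rect"],xs.mean(),ys.mean())
print(proj(c,[[461,-109,50],[461,-109,0]]))
E
```

```text
clock: 2.63
eef_pos: [456.0, -62.3, 317.2]
tool_rot: [3.141, 0.001, 0.165]
force: [0.3, 0.1, -0.5]
width: 85.4
[456.01898845 -62.25780973 317.19538009] [3.14086018e+00 7.07127167e-04 1.64689375e-01] [ 0.44  0.28 -0.47  1.89  0.15  1.01  0.07]
0.63 [284.7, 187.9, 355.0, 259.4] 320.80074441687344 223.81885856079404
0.18 [403.2, 234.2, 457.8, 288.2] 429.8167104111986 262.74234470691164
[[321.50082168 231.34513167]
 [321.7782944  219.65152228]]
```

View pics/w1.png

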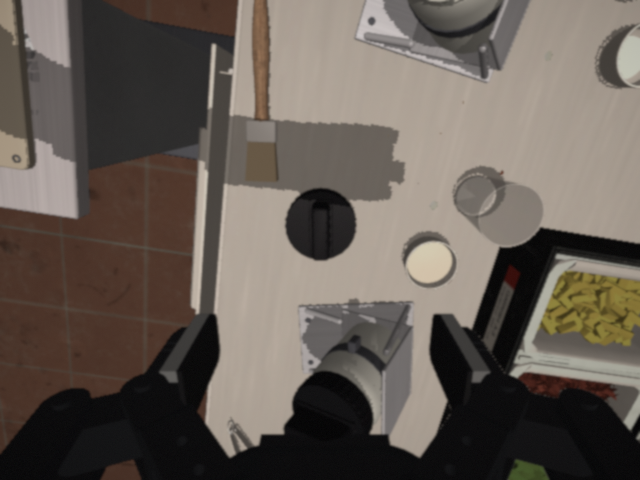

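Lid disc at (321,224), its grip bar upright in the picture around (320,231). Ramekin (429,262), tumbler (490,205) and closed jar (340,400) all stand clear. Now the bar angle and height.

```bash
python3 - <<'E'
from h import *
c=grab("wrist");im=cv2.resize(c["img"][180:270,275:365],None,fx=6,fy=6,interpolation=cv2.INTER_CUBIC)
im=np.clip(im.astype(float)*3.5,0,255).astype(np.uint8)
t=grab("top");im2=cv2.resize(t["img"][245:300,290:345],None,fx=4.6,fy=4.6,interpolation=cv2.INTER_CUBIC)
im2=np.clip(im2.astype(float)*3,0,255).astype(np.uint8)
o=np.zeros((540,800,3),np.uint8);o[:,:540]=im;o[:253,545:798]=im2
cv2.imwrite("pics/w1z.png",o[:,:,::-1])
E
```

```text
(no output)
```

View pics/w1z.png

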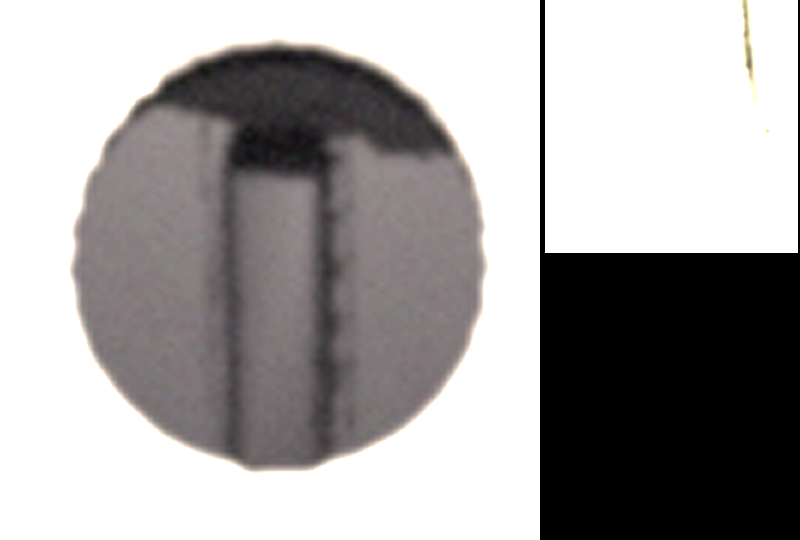

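```bash
python3 - <<'E'
from h import *
c=grab("wrist");t=grab("top")
print(tri(ray(c,321.25,233.2),ray(t,317.9,273.9)))
print(atz(c,321.25,233.2,60),atz(t,317.9,273.9,60))
print(atz(c,275+278/6,180+255/6,20))
goal([445,100,330],down(.17))
# tilted view pose: jar axis guess; lean dir from stand
E
```

```text
(array([ 458.46363979, -108.58367634,   62.42098948]), [np.float64(1.670099683327543), np.float64(1.6700996833275235)])
[ 460.23655012 -109.46467839   60.        ] [ 456.92885992 -108.59297066   60.        ]
[ 459.87693357 -108.48019931   20.        ]
shift [ 0.386 -4.069 -0.32 ] rot [ 0.02  0.01 -0.5 ] rows 4.0
```

```bash
cat >> h.py <<'E'
def Rax(a,yaw):
    """tool z = -a, tool x nearest to heading yaw"""
    z=-np.array(a)/np.linalg.norm(a);x=np.array([np.cos(yaw),np.sin(yaw),0]);x-=z*(x@z);x/=np.linalg.norm(x)
    return np.c_[x,np.cross(z,x),z]
E
python3 - <<'E'
from h import *
t=grab("top")
p=atz(t,130+375/3.8,180+75/3.75,0);q=atz(t,130+332/3.8,180+343/3.75,0);print(p,q,np.linalg.norm(p-q))
l=(q-p)/np.linalg.norm(q-p);ang=np.arctan2(l[1],l[0]);print(np.degrees(ang))
a=np.array([.5*l[0],.5*l[1],.866]);m=np.array([508,144,149])
goal(m+110*a,Rax(a,.17));print(m+110*a)
E
```

```text
[615.7637803   84.55798064   0.        ] [461.12266766 101.84176677   0.        ] 155.60399410749423
173.62268483816405
shift [ 0.792 -5.264  1.824] rot [-8.79 28.69 -2.73] rows 6.0
[453.3403414  150.10915062 244.26      ]
```

```bash
python3 -m creep '0.8 -5.3 0.5 -8.8 28.7 -2.7 0; 0.8 -5.3 0.5 -8.8 28.7 -2.7 0; 0.8 -5.3 0.5 -8.8 28.7 -2.7 0; 0.8 -5.3 0.5 -8.8 28.7 -2.7 0; 0.8 -5.3 0.5 -8.8 28.7 -2.7 0; 0.8 -5.3 0.5 -8.8 28.7 -2.7 0;0.8 -5.3 0.5 -8.8 28.7 -2.7 0;0.8 -5.3 0.5 -8.8 28.7 -2.7 0'; python3 - <<'E'
from h import *
c=grab("wrist","pics/w2.png"); print(c["s"]["eef_pos"],c["s"]["tool_rot"],c["s"]["qpos"].round(2))
np.savez("w2.npz",**{k:v for k,v in c.items() if k!="s"})
E
```

```text
clock: 3.65
eef_pos: [452.6, 150.9, 297.2]
tool_rot: [2.959, -0.496, 0.255]
force: [1.0, -0.7, -0.3]
width: 85.1
[452.61166443 150.9005689  297.17239169] [ 2.95852022 -0.49588907  0.25537883] [-0.22  0.16 -0.48  2.29  0.98  0.54 -1.29]
```

View pics/w2.png

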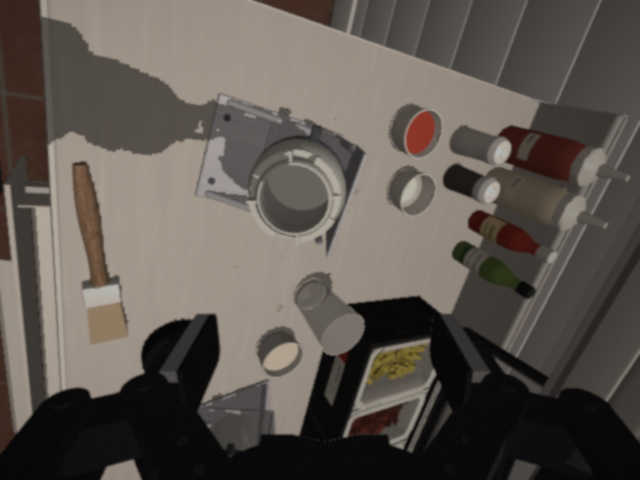

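```bash
python3 - <<'E'
from h import *
im=cv2.imread("pics/w2.png")[130:250,235:365]
o=cv2.resize(im,None,fx=6,fy=5,interpolation=cv2.INTER_CUBIC) if 0 else cv2.resize(im,None,fx=4.9,fy=4.9,interpolation=cv2.INTER_CUBIC)
cv2.imwrite("pics/w2z.png",np.clip(o.astype(float)*1.5,0,255).astype(np.uint8))
c=np.load("w2.npz");print(c["T"][:3,:3].round(3))
m=np.array([508,144,149]);print(proj(c,m))
E
```

```text
[[ 0.851  0.007 -0.525]
 [ 0.221  0.902  0.37 ]
 [ 0.476 -0.431  0.766]]
[[293.48728369 208.58804254]]
```

View pics/w2z.png

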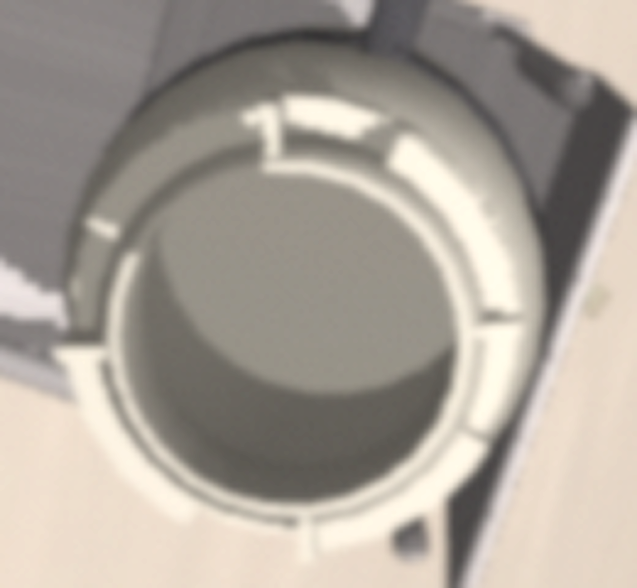

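Zoom of the mouth: rim centre at about zoom (290,340), which is pixel (294,199). Teeth at zoom (60,350), (265,120), (500,320) and (305,545). The thread gaps lie just clockwise of each tooth, clearest from (305,545) to (190,510).

```bash
cat > fit.py <<'E'
from h import *
from scipy.optimize import least_squares
def circ(m,az,r,n=72,h=0,tilt=np.radians(30)):
    a=np.array([np.sin(tilt)*np.cos(az),np.sin(tilt)*np.sin(az),np.cos(tilt)])
    y=np.array([-np.sin(az),np.cos(az),0]);x=np.cross(y,a)
    th=np.linspace(0,2*np.pi,n,endpoint=False)
    return m+h*a+r*(np.cos(th)[:,None]*x+np.sin(th)[:,None]*y)
def fit(views,az,m0=(508,144,149),fixz=None):
    def res(p):
        out=[]
        for c,pts,w in views:
            q=proj(c,circ(p[:3],az,p[3],180))
            d=np.linalg.norm(q[None]-pts[:,None],axis=2);k=d.argmin(1)
            cen=q.mean(0);out+=list(w*(np.linalg.norm(pts-cen,axis=1)-np.linalg.norm(q[k]-cen,axis=1)))
        return out
    s=least_squares(res,[*m0,28],diff_step=1e-4);return s.x,np.sqrt(np.mean(np.square(s.fun)))
E
python3 - <<'E'
from fit import *
c=np.load("w2.npz");t=grab("top")
w=np.array([[108,340],[270,168],[460,340],[285,505],[125,265],[430,230],[400,465],[150,430]])/4.9+[235,130]
tp=np.array([[112,215],[238,235],[180,178],[172,292],[215,280],[130,260],[130,192],[222,195]])/[3.8,3.75]+[130,180]
az=np.radians(173.6)
print(fit([(c,w,1),(t,tp,1)],az)); print(fit([(c,w,1)],az))
E
```

```text
(array([506.39331512, 151.54790021, 148.00400667,  29.1687313 ]), np.float64(1.1752036042544194))
(array([ 650.49305648,   61.18969891, -121.00908871,   59.33683473]), np.float64(0.7112274062085328))
```

```bash
cat >> fit.py <<'E'
def axes(az,tilt=np.radians(30)):
    a=np.array([np.sin(tilt)*np.cos(az),np.sin(tilt)*np.sin(az),np.cos(tilt)])
    y=np.array([-np.sin(az),np.cos(az),0]);return np.cross(y,a),y,a
def onplane(c,uv,m,az,h):
    x,y,a=axes(az);o,d=ray(c,*uv);P=o+d*(((m+h*a-o)@a)/(d@a));v=P-m
    return np.degrees(np.arctan2(v@y,v@x)),np.hypot(v@x,v@y)
E
python3 - <<'E'
from fit import *
c=np.load("w2.npz");m=np.array([506.4,151.5,148.5]);az=np.radians(173.6)
for n,p in dict(toothL=(60,350),toothT=(265,115),toothR=(505,320),toothB=(305,545),endBL=(190,510),endL=(100,225),endT=(385,130),endR=(485,435)).items():
    uv=np.array(p)/4.9+[235,130];print(n,np.round(onplane(c,uv,m,az,-6),1))
x,y,a=axes(az);print(a)
T=c["T"]@np.eye(4)
s=ctrl.read_state();R=toolT(s)[:3,:3]
print("tool x angle",np.degrees(np.arctan2(R[:,0]@y,R[:,0]@x)),"tilt err",np.degrees(np.arccos(-R[:,2]@a)))
goal(m+100*a,R)
E
```

```text
toothL [22.4 39.1]
toothT [-67.3  36.5]
toothR [-158.    36.9]
toothB [111.3  38.1]
endBL [78.5 36.3]
endL [-12.6  36. ]
endT [-98.   37.9]
endR [170.4  38.1]
[-0.49688396  0.05573447  0.8660254 ]
tool x angle -161.0387335791863 tilt err 0.5780937919447866
shift [-0.669 -0.171  1.406] rot [0. 0. 0.] rows 2.0
```

```bash
python3 -m creep '-0.65 -0.15 1.4 0 0 0 0; -0.65 -0.15 1.4 0 0 0 0; -0.65 -0.15 1.4 0 0 13.5 0;-0.65 -0.15 1.4 0 0 13.5 0;-0.65 -0.15 1.4 0 0 13.5 0;-0.65 -0.15 1.4 0 0 13.5 0'; python3 - <<'E'
from fit import *
c=grab("wrist","pics/w3.png"); print(c["s"]["eef_pos"],c["s"]["tool_rot"],c["s"]["qpos"].round(2))
np.savez("w3.npz",**{k:v for k,v in c.items() if k!="s"})
m=np.array([506.4,151.5,148.5]);print(proj(c,m))
az=np.radians(173.6);im=np.ascontiguousarray(c["img"][:,:,::-1]);u,v=proj(c,m)[0].astype(int)
y0=max(0,v-75);x0=u-100
o=cv2.resize(im[y0:y0+150,x0:x0+200],None,fx=4,fy=4,interpolation=cv2.INTER_CUBIC);print(x0,y0)
for r,h in((29.2,0),(39,-6)):
  cv2.polylines(o,[np.int32((proj(c,circ(m,az,r,h=h))-[x0,y0])*4)],True,(0,0,255),1)
cv2.imwrite("pics/w3z.png",o)
E
```

```text
clock: 4.25
eef_pos: [458.3, 149.1, 235.6]
tool_rot: [3.09, -0.522, -0.008]
force: [0.3, 0.1, -0.2]
width: 85.4
[458.29079661 149.05747765 235.6108184 ] [ 3.09005654 -0.52166793 -0.00759742] [-0.31  0.28 -0.39  2.37  1.37  0.47 -1.93]
[[320.59096179 229.007578  ]]
220 154
```

View pics/w3z.png

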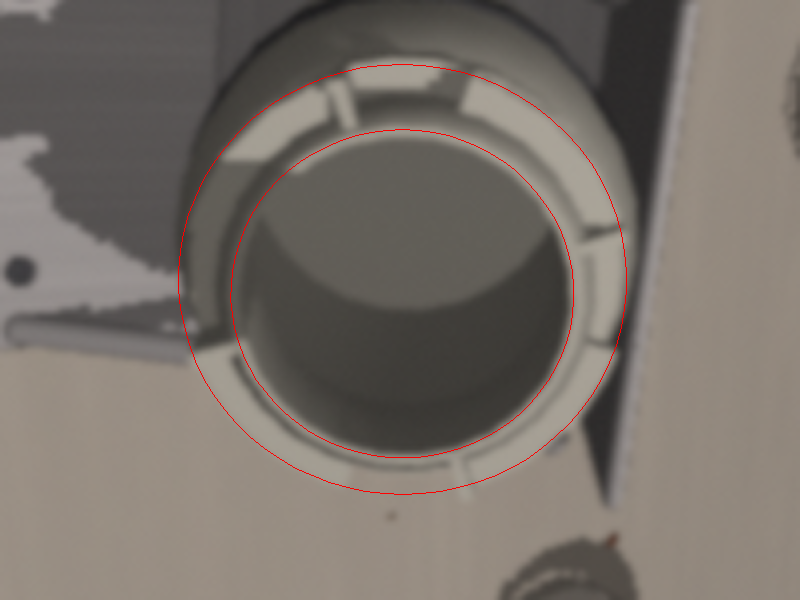

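Overlaid circles match the rim and the thread crest to within 1 mm. The gap from (350,475) to (455,465) and its tooth agree with the earlier phase. q7 runs low in this orientation, so I'll use the 90° equivalent when mounting. Going to the lid now.

```bash
python3 - <<'E'
from fit import *
c=np.load("w3.npz");m=np.array([506.5,151.2,148.5]);az=np.radians(173.6)
for n,p in dict(tT=(350,100),tR=(600,230),tB=(460,480),tL=(205,348),eB=(348,480),eR=(615,350),eT=(440,80)).items():
    print(n,np.round(onplane(c,np.array(p)/4+[220,154],m,az,-6),1))
goal([459.8,-108.8,170],down(.165))
E
```

```text
tT [-70.2  34.5]
tR [-156.9   35.6]
tB [111.   37.3]
tL [21.7 36.5]
eB [79.3 37.3]
eR [169.   38.9]
eT [-94.5  37.2]
shift [-0.748  6.366  1.798] rot [  5.44 -29.6  -10.44] rows 7.0
```

```bash
python3 -m creep '-0.75 2 0 5.4 -29.6 -10.4 0;-0.75 4 0 5.4 -29.6 -10.4 0;-0.75 6.37 0.5 5.4 -29.6 -10.4 0;-0.75 6.37 1.8 5.4 -29.6 -10.4 0;-0.75 6.37 1.8 5.4 -29.6 -10.4 0;-0.75 6.37 1.8 5.4 -29.6 -10.4 0;-0.75 6.37 1.8 5.4 -29.6 -10.4 0;-0.75 6.37 1.8 5.4 -29.6 -10.4 0;-0.75 6.37 1.8 5.4 -29.6 -10.4 0;-0.75 6.37 1.8 5.4 -29.6 -10.4 0'; python3 - <<'E'
from h import *
c=grab("wrist"); print(c["s"]["eef_pos"],c["s"]["tool_rot"],c["s"]["qpos"].round(2))
p=proj(c,[459.8,-108.8,60])[0];print(p)
u,v=p.astype(int);x0,y0=max(0,u-100),max(0,v-75)
im=c["img"][y0:y0+150,x0:x0+200];print(x0,y0)
im=np.clip(cv2.resize(im,None,fx=4,fy=4,interpolation=cv2.INTER_CUBIC).astype(float)*3,0,255).astype(np.uint8)
im=np.ascontiguousarray(im[:,:,::-1])
R=Ro.from_euler('z',.165).as_matrix()
for z,hx in((60,32),):
    q=np.array([[x,y,0] for x,y in((10,hx),(-10,hx),(-10,-hx),(10,-hx))])@R.T+[459.8,-108.8,z]
    cv2.polylines(im,[np.int32((proj(c,q)-[x0,y0])*4)],True,(0,0,255),1)
cv2.imwrite("pics/w4z.png",im)
goal([459.8,-108.8,31],down(.165))
E
```

```text
clock: 5.13
eef_pos: [462.5, -97.0, 173.6]
tool_rot: [-3.138, -0.004, 0.164]
force: [1.1, -0.8, -0.7]
width: 85.4
[462.45837711 -97.04156683 173.5998531 ] [-3.13796845 -0.00353941  0.16353577] [ 0.63  0.54 -0.69  2.05  0.51  0.72 -0.22]
[316.77466812 248.45372508]
216 173
shift [0.039 0.034 3.488] rot [ 0.15  0.23 -0.83] rows 4.0
```

View pics/w4z.png

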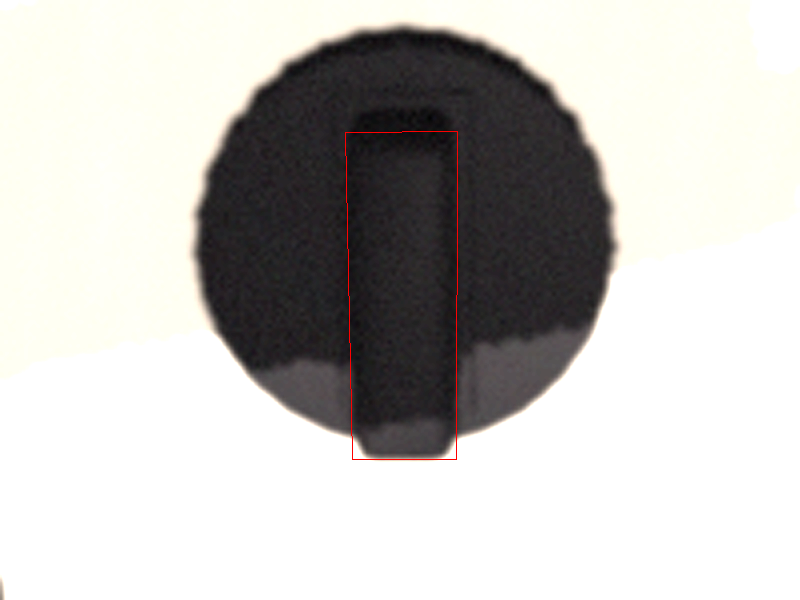

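The predicted bar outline sits on the bar, within about 1 mm and 1°. Descending and gripping.

```bash
python3 -m creep '0.04 0.03 1 0 0 -0.8 0;0.04 0.03 2 0 0 -0.8 0;0.04 0.03 2.9 0 0 -0.8 0;0.04 0.03 3.48 0 0 -0.8 0;0.04 0.03 3.48 0 0 -0.8 0;0.04 0.03 3.48 0 0 -0.8 0;0.04 0.03 3.48 0 0 -0.8 1;0.04 0.03 3.48 0 0 -0.8 1;0.04 0.03 3.48 0 0 -0.8 1;0.04 0.03 3.48 0 0 -0.8 1'; python3 -m creep '0 0 0 0 0 0 1;0 0 0 0 0 0 1;0 0 0 0 0 0 1;0 0 0 0 0 0 1;0 0 0 0 0 0 1;0 0 0 0 0 0 1'
```

```text
clock: 6.02
eef_pos: [461.0, -95.3, 35.2]
tool_rot: [3.142, -0.002, 0.176]
force: [-0.0, -0.7, -0.2]
width: 39.0
clock: 6.52
eef_pos: [460.3, -95.3, 34.8]
tool_rot: [3.141, -0.0, 0.176]
force: [-1.6, -0.7, 9.1]
width: 19.0
```

```bash
python3 - <<'E'
from h import *
for i in range(3):
    s=ctrl.read_state();print(s["clock"],s["eef_pos"],s["force"],s["qd"].round(3),s["qpos"].round(3))
c=grab("wrist","pics/w5.png")
s=ctrl.read_state();print(s["clock"],s["eef_pos"],s["force"],s["qd"].round(3),s["width"])
E
```

```text
6.5167 [460.28812365 -95.33287972  34.76748242] [-1.5794299  -0.6639516   9.05563346] [ 0.    -0.     0.     0.001 -0.     0.    -0.001] [ 0.424  0.758 -0.415  2.149  0.81   0.393 -0.48 ]
6.5167 [460.28812365 -95.33287972  34.76748242] [-1.5794299  -0.6639516   9.05563346] [ 0.    -0.     0.     0.001 -0.     0.    -0.001] [ 0.424  0.758 -0.415  2.149  0.81   0.393 -0.48 ]
6.5167 [460.28812365 -95.33287972  34.76748242] [-1.5794299  -0.6639516   9.05563346] [ 0.    -0.     0.     0.001 -0.     0.    -0.001] [ 0.424  0.758 -0.415  2.149  0.81   0.393 -0.48 ]
6.5667 [460.31053205 -95.28338855  34.7762624 ] [-2.08396544 -0.4203178   8.35484191] [-0.     0.001  0.001  0.001 -0.001 -0.001  0.001] 19.368998302006016
```

View pics/w5.png

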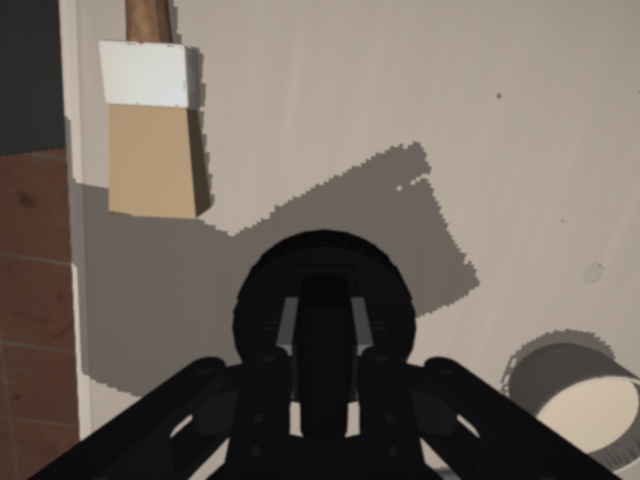

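The grip is 13 mm off the bar's centre: the arm had not settled when I computed the shift. Opening, shifting along the bar and re-gripping.

```bash
python3 -m creep '0 0 0 0 0 0 0.5;0 0 0 0 0 0 0.5;0 0 0 0 0 0 0.4;0 0 0 0 0 0 0.4;0 0.34 0.06 0 0 0 0.4;0 0.34 0.06 0 0 0 0.4;0 0.34 0.06 0 0 0 0.4;0 0.34 0.06 0 0 0 0.4;0 0.34 0.06 0 0 0 0.4'; python3 - <<'E'
from h import *
c=grab("wrist","pics/w6.png");s=c["s"];print(s["eef_pos"],s["force"],s["tool_rot"],s["qd"].round(2))
E
```

```text
clock: 7.32
eef_pos: [462.5, -107.6, 31.5]
tool_rot: [-3.14, 0.0, 0.177]
force: [-0.3, -0.3, 0.6]
width: 51.4
[ 462.46024182 -107.63368972   31.54937698] [-0.34221721 -0.27986779  0.62122343] [-3.14020108e+00  1.95948957e-04  1.77148976e-01] [-0. -0. -0. -0. -0.  0.  0.]
```

View pics/w6.png

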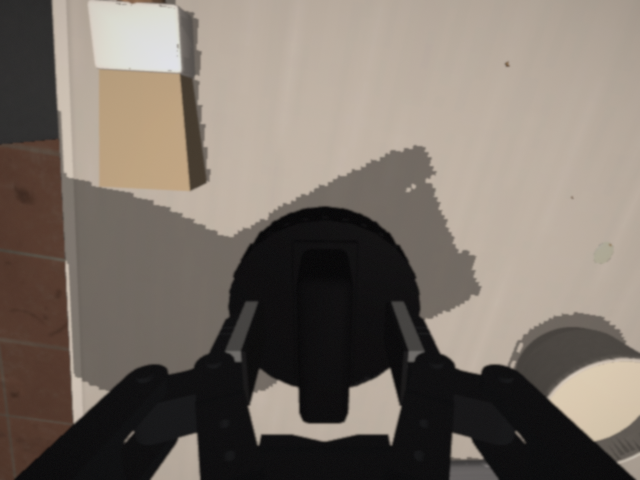

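```bash
python3 - <<'E'
from h import *
c=grab("wrist");x0,y0=225,200
im=c["img"][y0:y0+240,x0:x0+200]
im=np.clip(cv2.resize(im,None,fx=2.5,fy=2.5,interpolation=cv2.INTER_CUBIC).astype(float)*5,0,255).astype(np.uint8)
im=np.ascontiguousarray(im[:,:,::-1])
def draw(cx,cy,yaw,col):
    R=Ro.from_euler('z',yaw).as_matrix()
    q=np.array([[x,y,60] for x,y in((10,32),(-10,32),(-10,-32),(10,-32))])@R.T+[cx,cy,0]
    th=np.linspace(0,6.28,60);k=np.c_[cx+43.5*np.cos(th),cy+43.5*np.sin(th),th*0+24]
    for q in(q,k):cv2.polylines(im,[np.int32((proj(c,q)-[x0,y0])*2.5)],True,col,1)
draw(459.8,-108.8,.165,(0,0,255))
draw(461.5,-108.8,.175,(0,255,0))
cv2.imwrite("pics/w6z.png",im)
E
```

```text
(no output)
```

View pics/w6z.png

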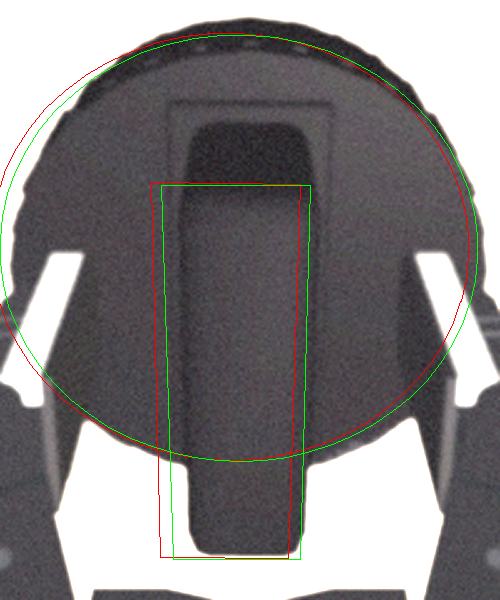

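Bar centre is now at about (463,-109), in line with the TCP (462.5,-107.6). Closing.

```bash
python3 -m creep '0 0.04 0 0 0 0 0.4;0 0.04 0 0 0 0 1;0 0.04 0 0 0 0 1;0 0.04 0 0 0 0 1;0 0.04 0 0 0 0 1;0 0.04 0 0 0 0 1;0 0.04 0 0 0 0 1;0 0.04 0 0 0 0 1'; python3 -m creep '0 0 -0.5 0 0 0 1;0 0 -1 0 0 0 1;0 0 -2 0 0 0 1;0 0 -3 0 0 0 1;0 0 -4 0 0 0 1;0 0 -4.5 0 0 0 1;0 0 -4.5 0 0 0 1;0 0 -4.5 0 0 0 1';python3 - <<'E'
from h import *
c=grab("wrist","pics/w7.png");s=c["s"];print(s["eef_pos"],s["force"],s["tool_rot"],s["qd"].round(2),s["qpos"].round(2))
E
```

```text
clock: 8.08
eef_pos: [462.9, -109.9, 31.7]
tool_rot: [-3.141, -0.0, 0.177]
force: [-0.9, -0.5, 5.4]
width: 19.0
clock: 8.75
eef_pos: [463.0, -110.5, 212.0]
tool_rot: [3.141, -0.001, 0.176]
force: [-0.1, -1.1, -2.2]
width: 19.3
[ 463.02252591 -110.54007866  211.95487537] [-0.12389227 -1.13038394 -2.23164899] [ 3.14124497e+00 -9.92913271e-04  1.75792140e-01] [-0.02  0.04  0.03  0.04  0.01 -0.   -0.  ] [ 0.7   0.5  -0.76  2.    0.46  0.82 -0.14]
```

View pics/w7.png

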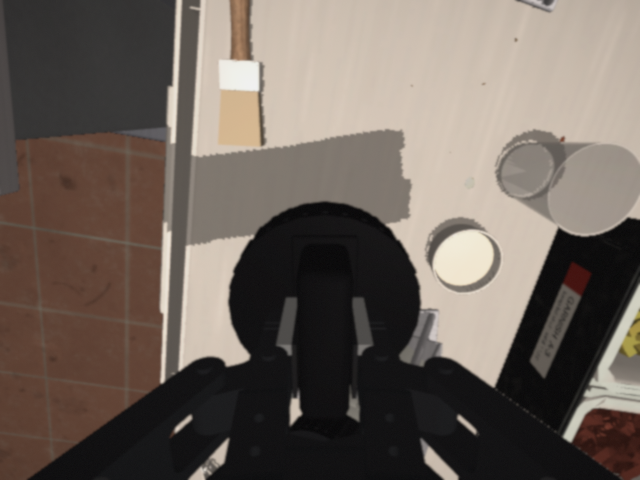

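Lid held centred in the pads; ramekin, tumbler and brush in place. Next, the pre-mount pose above the tilted mouth.

```bash
cat >> fit.py <<'E'
M=np.array([506.5,151.2,148.5]);AZ=np.radians(173.6)
def Rj(ang):
    x,y,a=axes(AZ);t=np.radians(ang);tx=np.cos(t)*x+np.sin(t)*y;return np.c_[tx,np.cross(-a,tx),-a]
def jstat(s=None):
    s=s or ctrl.read_state();x,y,a=axes(AZ);T=toolT(s);R=T[:3,:3];v=T[:3,3]-M
    print("jar-frame TCP",np.round([v@x,v@y,v@a],1),"seal",round(v@a-9.7,1),"tilt",np.degrees(np.arccos(min(1,-R[:,2]@a))).round(2),"ang",np.degrees(np.arctan2(R[:,0]@y,R[:,0]@x)).round(1),"F axial,x,y",np.round([s["force"]@a,s["force"]@x,s["force"]@y],1),"w",round(s["width"],1),"q",s["qpos"].round(2),"tz",(R.T@s["torque"]).round(2),"t",s["clock"])
E
python3 - <<'E'
from fit import *
x,y,a=axes(AZ);print(Rj(-84.7))
goal(M+80*a,Rj(-84.7))
E
```

```text
[[ 0.03149563  0.86724527  0.49688396]
 [ 0.99843625 -0.00432728 -0.05573447]
 [-0.04618529  0.49786235 -0.8660254 ]]
shift [ 1.28  -6.53  -0.172] rot [-26.97  18.24 -76.88] rows 12.0
```

```bash
python3 -m creep '1.3 -2 -0.7 0 0 0 1;1.3 -3.5 -0.7 -27 18.2 -76.9 1;1.3 -6.5 -0.7 -27 18.2 -76.9 1;1.3 -6.5 -0.7 -27 18.2 -76.9 1;1.3 -6.5 -0.7 -27 18.2 -76.9 1;1.3 -6.5 -0.7 -27 18.2 -76.9 1;1.3 -6.5 -0.7 -27 18.2 -76.9 1;1.3 -6.5 -0.7 -27 18.2 -76.9 1;1.3 -6.5 -0.7 -27 18.2 -76.9 1;1.3 -6.5 -0.7 -27 18.2 -76.9 1'; python3 - <<'E'
from fit import *
jstat(); x,y,a=axes(AZ);goal(M+80*a,Rj(-84.7))
E
```

```text
clock: 9.63
eef_pos: [466.8, 155.9, 237.6]
tool_rot: [2.726, -0.025, 1.243]
force: [0.3, 0.0, -1.2]
width: 18.8
jar-frame TCP [-9.9 -0.3 97.1] seal 87.4 tilt 7.41 ang -101.5 F axial,x,y [-1.2  0.4 -0. ] w 18.8 q [ 0.01  0.38 -0.81  2.22  1.08  0.72 -0.36] tz [ 0.53 -0.09 -0.05] t 9.6333
shift [-0.019 -0.199  0.452] rot [ -6.23   4.07 -16.97] rows 3.0
```

```bash
python3 -m creep '0 -0.2 0.4 -6.2 4.1 -17 1;0 -0.2 0.4 -6.2 4.1 -17 1;0 -0.2 0.4 -6.2 4.1 -17 1;0 -0.2 0.4 -6.2 4.1 -17 1;0 -0.2 0.4 -6.2 4.1 -17 1;0 -0.2 0.4 -6.2 4.1 -17 1'; python3 - <<'E'
from fit import *
jstat(); x,y,a=axes(AZ);goal(M+80*a,Rj(-84.7))
c=grab("wrist","pics/w8.png");c=grab("side")
o=cv2.resize(c["img"][120:270,240:440],None,fx=4,fy=4,interpolation=cv2.INTER_CUBIC)[:,:,::-1];cv2.imwrite("pics/s2.png",o)
jstat()
E
```

```text
clock: 10.13
eef_pos: [467.8, 155.9, 221.1]
tool_rot: [2.619, 0.043, 1.529]
force: [-0.3, 0.1, -2.2]
width: 19.3
jar-frame TCP [-2.5 -0.4 82.4] seal 72.7 tilt 0.11 ang -85.3 F axial,x,y [-1.8  1.4 -0. ] w 19.3 q [-0.04  0.39 -0.77  2.36  1.46  0.65 -0.47] tz [0.69 0.02 0.02] t 10.1333
shift [-0.004 -0.064  0.06 ] rot [-0.    0.11 -0.6 ] rows 1.0
jar-frame TCP [-3.2 -0.6 82.7] seal 73.0 tilt 0.12 ang -85.3 F axial,x,y [-1.2 -0.2  0.1] w 19.3 q [-0.04  0.39 -0.77  2.36  1.46  0.65 -0.47] tz [ 0.72  0.05 -0.02] t 10.2333
```

View pics/w8.png

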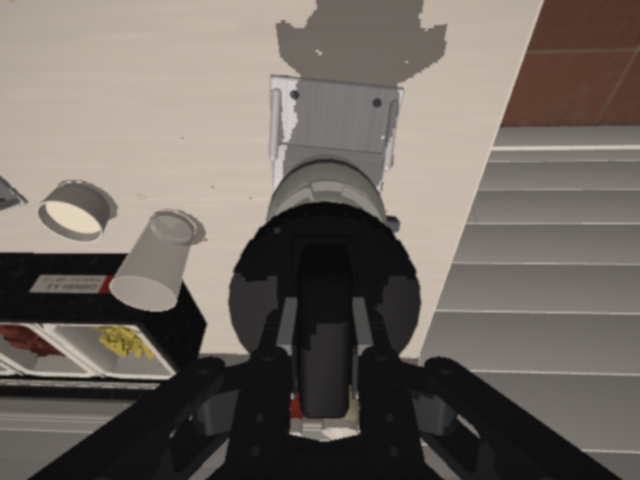

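View pics/s2.png

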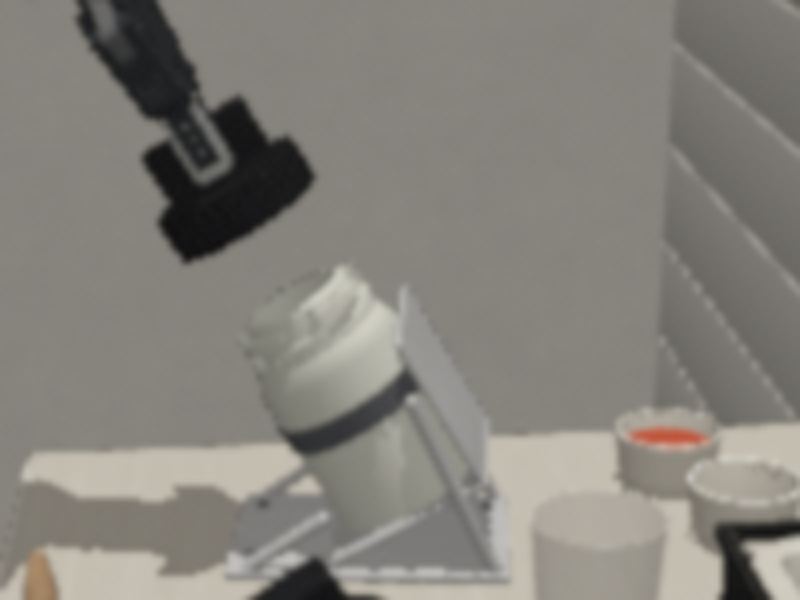

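Lid level with the neck, about 73 mm above the rim and on its axis: in the side crop its skirt middle is at (249,220) and the neck's at (295,298). Descending along the axis.

```bash
python3 -m creep '0 -0.08 0.4 0 0 -0.6 1;0 -0.08 0.8 0 0 -0.6 1;0 -0.08 1.2 0 0 -0.6 1;0 -0.08 1.2 0 0 -0.6 1;0 -0.08 1.2 0 0 -0.6 1;0 -0.08 1.2 0 0 -0.6 1'; python3 - <<'E'
from fit import *
jstat();c=grab("side")
o=cv2.resize(c["img"][140:260,260:420],None,fx=5,fy=5,interpolation=cv2.INTER_CUBIC)[:,:,::-1];cv2.imwrite("pics/s3.png",o)
jstat(); x,y,a=axes(AZ);goal(M+33*a,Rj(-84.7))
E
```

```text
clock: 10.73
eef_pos: [488.9, 153.4, 179.2]
tool_rot: [2.618, 0.048, 1.54]
force: [0.0, 0.9, -2.2]
width: 19.0
jar-frame TCP [ 0.  -0.2 35.4] seal 25.7 tilt 0.14 ang -84.6 F axial,x,y [-1.9  1.2 -0.9] w 19.0 q [-0.05  0.52 -0.74  2.37  1.66  0.7  -0.63] tz [ 0.64  0.07 -0.01] t 10.7333
jar-frame TCP [-0.2 -0.3 35.7] seal 26.0 tilt 0.17 ang -84.6 F axial,x,y [-1.6  0.2 -0.1] w 19.2 q [-0.05  0.52 -0.74  2.37  1.66  0.7  -0.63] tz [ 0.7   0.09 -0.01] t 10.7833
shift [-0.006 -0.006  0.066] rot [0.16 0.06 0.09] rows 1.0
```

View pics/s3.png

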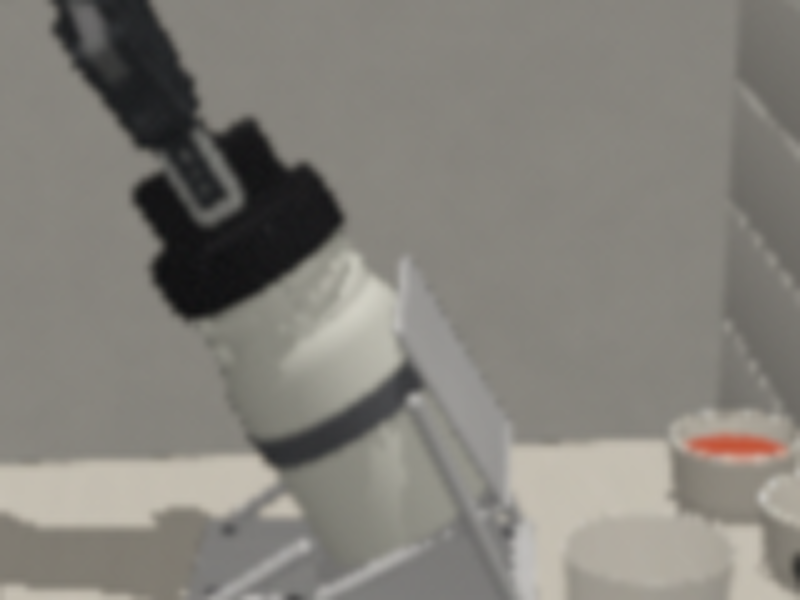

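The lid sits square over the rim in the side crop. Lowering in small steps and watching the force.

```bash
python3 -m creep '0 0 0.1 0 0 0 1;0 0 0.2 0 0 0 1;0 0 0.2 0 0 0 1;0 0 0.2 0 0 0 1'; python3 -c "
from fit import *
jstat()"; python3 -m creep '0 0 0.1 0 0 0 1;0 0 0.15 0 0 0 1;0 0 0.15 0 0 0 1;0 0 0.15 0 0 0 1';python3 -c "
from fit import *
jstat()"
```

```text
clock: 11.12
eef_pos: [493.1, 152.8, 171.8]
tool_rot: [2.618, 0.048, 1.54]
force: [-0.2, 0.2, -2.5]
width: 19.0
jar-frame TCP [ 0.  -0.1 27. ] seal 17.3 tilt 0.14 ang -84.6 F axial,x,y [-2.   1.4 -0.1] w 19.0 q [-0.05  0.54 -0.73  2.37  1.69  0.71 -0.65] tz [0.64 0.22 0.04] t 11.1167
clock: 11.45
eef_pos: [496.0, 152.5, 166.4]
tool_rot: [2.618, 0.048, 1.54]
force: [1.4, 1.1, -1.2]
width: 19.0
jar-frame TCP [ 0.2 -0.1 20.8] seal 11.1 tilt 0.12 ang -84.6 F axial,x,y [-1.7 -0.5 -1.3] w 19.0 q [-0.05  0.56 -0.73  2.36  1.71  0.71 -0.66] tz [0.7  0.36 0.01] t 11.45
```

Already below 15.5 mm with no force, so the lugs are in the gaps. Continuing.

```bash
python3 -m creep '0 0 0.06 0 0 0 1;0 0 0.12 0 0 0 1;0 0 0.12 0 0 0 1;0 0 0.12 0 0 0 1';python3 -c "
from fit import *
jstat()"; python3 -m creep '0 0 0.03 0 0 0 1;0 0 0.06 0 0 0 1;0 0 0.06 0 0 0 1;0 0 0.06 0 0 0 1';python3 -c "
from fit import *
jstat()"
```

```text
clock: 11.78
eef_pos: [498.4, 152.2, 162.3]
tool_rot: [2.618, 0.048, 1.54]
force: [0.3, 2.3, -2.7]
width: 18.9
jar-frame TCP [ 0.1 -0.1 16. ] seal 6.3 tilt 0.13 ang -84.6 F axial,x,y [-2.4  1.4 -2.3] w 18.9 q [-0.05  0.57 -0.73  2.36  1.73  0.72 -0.68] tz [ 0.63  0.56 -0.01] t 11.7833
clock: 12.12
eef_pos: [498.8, 152.4, 162.0]
tool_rot: [2.615, 0.049, 1.542]
force: [-11.7, 0.4, 19.8]
width: 19.0
jar-frame TCP [ 0.  -0.3 15.6] seal 5.9 tilt 0.27 ang -84.5 F axial,x,y [23.   0.2  0.9] w 19.0 q [-0.05  0.57 -0.73  2.36  1.74  0.72 -0.68] tz [ 0.87 -0.36  0.07] t 12.1167
```

Landed on the thread floor at a seal height of 5.9 mm, against 5.5 mm expected. Easing the press and screwing clockwise (+z of the tool).

```bash
python3 -m creep '0 0 -0.03 0 0 0 1;0 0 -0.03 0 0 5 1;0 0 -0.02 0 0 10 1;0 0 -0.01 0 0 15 1;0 0 0 0 0 15 1;0 0 0 0 0 15 1';python3 -c "
from fit import *
jstat()"
```

```text
clock: 12.62
eef_pos: [498.9, 152.2, 161.5]
tool_rot: [2.62, -0.083, 1.313]
force: [-10.6, -0.1, 17.0]
width: 18.9
jar-frame TCP [ 0.1 -0.1 15.1] seal 5.4 tilt 0.22 ang -99.6 F axial,x,y [20.   0.6  1.3] w 18.9 q [-0.03  0.58 -0.76  2.36  1.73  0.74 -0.94] tz [ 0.86 -0.38  0.43] t 12.6167
```

```bash
python3 -m creep '0 0 0 0 0 5 1;0 0 0 0 0 10 1;0 0 0.01 0 0 15 1;0 0 0.01 0 0 15 1;0 0 0.01 0 0 15 1';python3 -c "
from fit import *
jstat()";python3 -m creep '0 0 0.01 0 0 5 1;0 0 0.02 0 0 10 1;0 0 0.03 0 0 15 1;0 0 0.03 0 0 15 1;0 0 0.03 0 0 15 1';python3 -c "
from fit import *
jstat()"
```

```text
clock: 13.03
eef_pos: [499.6, 152.0, 160.2]
tool_rot: [2.655, -0.208, 1.084]
force: [-2.8, 1.5, 3.4]
width: 19.4
jar-frame TCP [ 0.2 -0.  13.6] seal 3.9 tilt 0.14 ang -114.5 F axial,x,y [ 4.4  0.9 -1.1] w 19.4 q [-0.01  0.59 -0.79  2.36  1.73  0.76 -1.19] tz [ 0.85 -0.11  0.16] t 13.0333
clock: 13.45
eef_pos: [500.4, 151.4, 158.8]
tool_rot: [2.719, -0.322, 0.841]
force: [0.5, 0.2, -0.8]
width: 19.0
jar-frame TCP [ 0.2  0.5 12. ] seal 2.3 tilt 0.17 ang -129.4 F axial,x,y [-0.9  0.  -0.3] w 19.0 q [ 0.    0.6  -0.81  2.36  1.73  0.78 -1.45] tz [ 0.72 -0.39 -0.02] t 13.45
```

```bash
python3 -m creep '0 0 0.03 0 0 3 1;0 0 0.04 0 0 7 1;0 0 0.05 0 0 11 1;0 0 0.06 0 0 15 1;0 0 0.06 0 0 15 1;0 0 0.06 0 0 15 1';python3 -c "
from fit import *
jstat()"
```

```text
clock: 13.95
eef_pos: [500.9, 151.3, 157.1]
tool_rot: [2.814, -0.419, 0.58]
force: [-5.3, 0.9, 6.3]
width: 19.1
jar-frame TCP [ 0.5  0.5 10.3] seal 0.6 tilt 0.17 ang -144.4 F axial,x,y [ 8.2  1.5 -0.3] w 19.1 q [ 0.02  0.62 -0.84  2.36  1.73  0.8  -1.71] tz [ 0.45 -0.94  0.01] t 13.95
```

Turned 60° so far, with the seal at about 0.6 mm. Continuing to the hard stop.

```bash
python3 -m creep '0 0 0.01 0 0 3 1;0 0 0.01 0 0 6 1;0 0 0.01 0 0 9 1;0 0 0.01 0 0 9 1;0 0 0.01 0 0 9 1';python3 -c "
from fit import *
jstat()"
```

```text
clock: 14.37
eef_pos: [501.1, 152.5, 157.3]
tool_rot: [2.883, -0.465, 0.423]
force: [-5.8, 0.6, 8.1]
width: 19.6
jar-frame TCP [ 0.4 -0.7 10.4] seal 0.7 tilt 0.22 ang -152.9 F axial,x,y [9.9 1.  0. ] w 19.6 q [ 0.03  0.62 -0.86  2.36  1.73  0.81 -1.86] tz [ 0.15 -0.74 -1.95] t 14.3667
```

Hard stop reached: about 2 N m of resisting torque and no further descent. Relieving the twist, opening and backing off along the axis.

```bash
python3 -m creep '0 0 -0.01 0 0 -4 1;0 0 -0.01 0 0 -4 1;0 0 -0.01 0 0 -4 0;0 0 -0.01 0 0 -4 0;0 0 -0.01 0 0 -4 0;0 0 -0.01 0 0 -4 0;0 0 -0.01 0 0 -4 0;0 0 -0.01 0 0 -4 0;0 0 -0.01 0 0 -4 0'; python3 -m creep '0 0 -0.5 0 0 -4 0;0 0 -1.2 0 0 -4 0;0 0 -2 0 0 -4 0;0 0 -3 0 0 -4 0;0 0 -3 0 0 -4 0;0 0 -3 0 0 -4 0;0 0 -3 0 0 -4 0'; python3 - <<'E'
from fit import *
jstat();c=grab("wrist","pics/w9.png");np.savez("w9.npz",**{k:v for k,v in c.items() if k!="s"})
c=grab("side","pics/s9.png")
o=cv2.resize(c["img"][140:260,260:420],None,fx=5,fy=5,interpolation=cv2.INTER_CUBIC)[:,:,::-1];cv2.imwrite("pics/s9z.png",o)
E
```

```text
clock: 15.12
eef_pos: [501.6, 151.5, 156.9]
tool_rot: [2.855, -0.447, 0.484]
force: [-0.6, 0.6, 0.0]
width: 84.9
clock: 15.7
eef_pos: [442.1, 157.9, 260.8]
tool_rot: [2.822, -0.427, 0.558]
force: [-0.9, -1.0, 0.7]
width: 85.4
jar-frame TCP [-1.000e-01  5.000e-01  1.297e+02] seal 120.0 tilt 0.24 ang -145.6 F axial,x,y [1.  0.4 1.1] w 85.4 q [ 0.08  0.3  -0.94  2.35  1.27  0.69 -1.37] tz [ 0.32 -0.43 -0.03] t 15.7
```

View pics/w9.png

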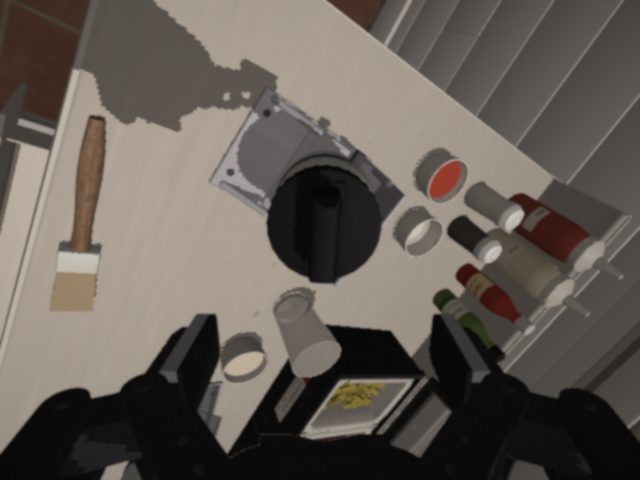

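View pics/s9z.png

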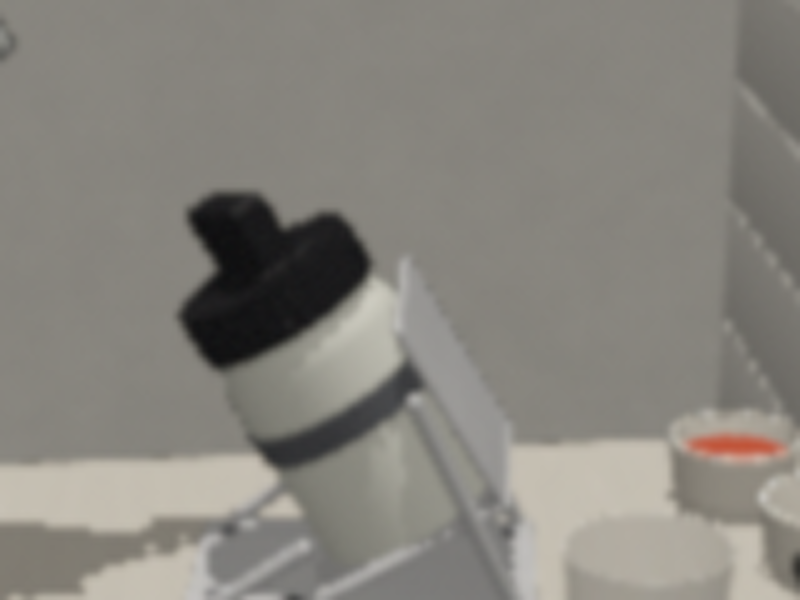

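```bash
python3 - <<'E'
from fit import *
c=np.load("w9.npz");sd=grab("side");tp=grab("top")
x,y,a=axes(AZ)
tiles=[]
for cc,(x0,y0),n in((c,(255,150),1),(sd,(270,165),1)):
    im=np.ascontiguousarray(np.array(cc["img"])[y0:y0+150,x0:x0+100 if 0 else x0+135,::-1]);o=np.clip(cv2.resize(im,None,fx=2.9,fy=2.9,interpolation=cv2.INTER_CUBIC).astype(float)*2.5,0,255).astype(np.uint8)
    for seal,col in((0.3,(0,255,0)),):
        for h,r in((seal-22,43.5),(seal+4,43.5)):
            cv2.polylines(o,[np.int32((proj(cc,circ(M,AZ,r,h=h))-[x0,y0])*2.9)],True,col,1)
        for ang,col in((-152,(0,0,255)),(-147,(255,100,0))):
            R=Rj(ang)
            q=np.array([M+(seal+38)*a+sx*10*R[:,0]+sy*32*R[:,1] for sx,sy in((1,1),(-1,1),(-1,-1),(1,-1))])
            cv2.polylines(o,[np.int32((proj(cc,q)-[x0,y0])*2.9)],True,col,1)
    tiles.append(o)
cv2.imwrite("pics/chk.png",np.hstack(tiles))
for t in ["tumbler_1","ramekin_4","pastry_brush"]:
    for r in ctrl.cut_out("top",t)[:1]:
        ys,xs=np.nonzero(r["pixels"]);print(t,r["score"],np.round(r["rect"]),xs.mean().round(1),ys.mean().round(1))
E
```

```text
tumbler_1 0.61 [272. 159. 306. 200.] 287.6 179.9
ramekin_4 0.82 [317. 190. 344. 222.] 330.1 206.2
pastry_brush 0.9 [200. 304. 298. 324.] 256.5 316.4
```

View pics/chk.png

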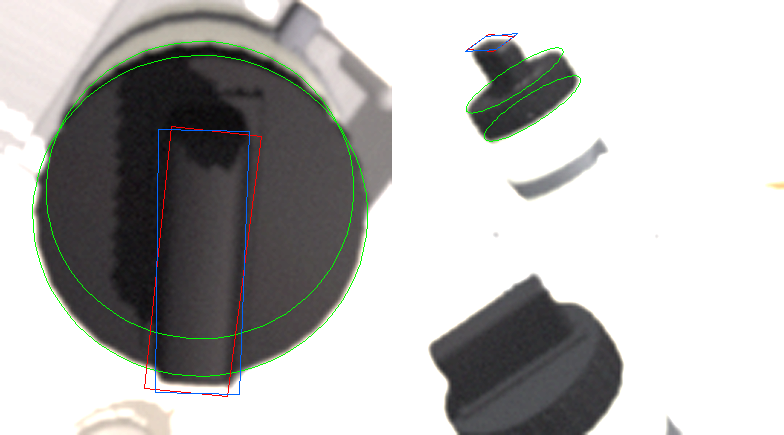

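```bash
python3 -c "
from cell import ctrl
print(ctrl.finish_job())"
```

```text
the job is handed in; nothing more can be done
None
```

The lid is screwed onto the open jar down to its hard stop, and the job was handed in at about 16 s on the robot's clock.

- **Grasp:** My first grip was about 13 mm off the bar's centre, because I worked out the shift before the arm had settled. I re-gripped it centred.
- **Mounting:** I read the thread gaps from the wrist camera and set the lid level on the tilted neck with its lugs over them. It dropped straight in, so turning back was not needed.
- **Screwing:** The lid landed on the thread floor at a measured 5.9 mm above the rim, against 5.5 mm expected. I turned it about 68° clockwise until it met a hard stop, at about 2 N m. The axial press was about 20–23 N on landing and in the first 15°, above the advised 5–10 N. It then fell away, reading about 0 N at 45°, and was 8–10 N at the end.

**Last checks:**
- The inner face was about 0.7 mm above the rim by the arm's pose. The landing height suggests that reads about 0.4 mm high.
- The lid was within about 1 mm of centre and 0.3° of level with the neck.
- After release, the wrist picture's outline matched the seated lid. In the side picture it was off by a pixel or two, which is within the calibration.
- The lid's bar showed about 64° of turn after release. I eased the twist by 4° before opening, so the last few degrees were probably slack in the grip.
- In the top view the tumbler and ramekin were unmoved. The brush's detected centre shifted by 2 pixels, about 4 mm; nothing touched it and its outline was unchanged, so I take that as detection noise.
- The gripper was open, about 130 mm from the rim, touching nothing.

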